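# Sweep the loose nuts into the catch frame

## Robot

A 7-joint arm with a two-finger parallel gripper is mounted at the origin on a cart in front of the work surface, level with it; the furniture and walls round the work are solid. World frame = base frame: x ahead of the robot, y to its left, z up, the work surface at z = 0. Lengths are in m, angles in rad, forces in N, time in s.
With the tool pointing down it reaches from about 0.35 to 0.9 m from the base axis. Payload 7.2 kg.
Tool frame: the origin (TCP) lies midway between the tips of the shut fingers; the grasp point (between the pads) lies 19 mm behind it; z points along the fingers, y is the line along which they close (so a half turn about z gives the same grasp; the last joint's range is limited). The gripper opens to 85 mm and grips with 20 to 120 N. Pads are 22 mm wide; open, the fingers measure 114 mm over their backs; the gripper's body (76 mm by 85 mm) begins 54 mm behind the grasp point. The pads swing forward as they close: fully open they stand 13 mm farther back than shut.
Start: joints at [-1.252, 0.411, -0.013, 1.596, 0.006, 1.134, -0.082], TCP at [0.236, 0.579, 0.231] pointing down, gripper open.
Joint ranges: [-2.95, 2.95], [-0.29, 1.99], [-1.47, 1.44], [0.14, 2.54], [-1.03, 4.17], [0.13, 1.85], [-2.86, 2.86]. Speed limits (rad/s): [2.39, 2.39, 3.01, 3.01, 3.14, 3.14, 3.14].

## Interface

Orientations are given as [roll, pitch, yaw] about the fixed x, y, z axes, in that order (R = Rz(yaw) Ry(pitch) Rx(roll)).
In Python, from plant import status, eyes, sign_off gives the robot as it stands.
- The arm moves only by the shell command python3 -m handwheel 'ROWS' [OPENING] [FORCE]. ROWS is JSON, a list that holds one entry, the list of rows, each a list of 4 numbers: the shift along the tool's x, y, z in cm, then the turn about the tool's z in rad. A call has 1 to 12 rows; each row shifts and turns the commanded pose from where the row before left it, along the tool's axes as they then stand; what a row does not reach is not made up. A row lasts 1/12 s, in which the tool goes at most 41.7 mm and 7.16 degrees, less where a joint would pass 70% of its speed; a pose out of reach is approached as far as the arm can. A call with a gripper value outside its range is refused whole. OPENING is the closure, from 0 (fully open) to 1 (shut), set as the call begins (- or left out, the last holds). The fingers move at their own pace and stop on an object; FORCE is the grip in N (left out, the last holds). Time passes only in rows, so rows that do not move let the fingers close. It gives the time, the measured TCP pose, the force, the opening and the grip force at its end, in the units of the state.
- status.get_obs(): the state, without advancing time (a new reading comes with each control period).
- eyes.read_camera(name): name is "side" or "top"; returns (picture, depth): 480x640x3 uint8, red, green, blue; 480x640 float32, m along the optical axis (not along the pixel's ray), 0 where there is no reading.
- eyes.camera_params(name): a dict with "fov_y" (degrees; the focal length in pixels is half the picture's height over the tangent of half this angle, whatever the lens; pixels are square), "cx", "cy" (the principal point, pixels), "rvec" (rotation vector, rad) and "tvec" (3), from world to camera coordinates, as OpenCV has them. Camera axes: x right, y down, z forward; pixel columns grow to the right and rows downward; lengths in m; the calibration is good to about 2 mm. A picture is of the moment at which its call begins. camera_params takes no time and is no camera call.
- sign_off(): hands the job in; it is judged then, once.
The state is a dict: "clock": time; "q": joint angles; "joint_vel": joint speeds; "tau": joint torques, N m; "ee_pos": TCP position; "orientation": TCP orientation; "wrist_force": force on the tool from outside, world axes, zero at the start; "torque": the same for the moment, N m; "width": opening from 0.0 (shut) to 1.0 (fully open); "grasp_force": force on a finger pad.
Only numpy, scipy, OpenCV 4.12 (cv2) and the standard library are available. Lean on these libraries where they do the work, as an engineer would, in place of code of your own. Each camera call takes 0.05 s, during which the arm holds its last target. There are 200 camera calls.

## Task

Sweep the three loose hexagon nuts across the worktop with the fingers into the three-sided catch frame, through its open side, until all three lie flat and completely inside it. Only push them along the worktop: do not pick any of them up. Leave the weight, the two jaw inserts and the hex key where they are.

Things in the scene. Friction and masses are not known exactly. Their poses are not given: they have to be found in the camera images.
- catch_frame: low fixed aluminium frame of three walls (4 mm thick, 22 mm high), no floor; inside 150 mm wide (its x), 110 mm deep (its y). Origin: middle of the inside, at worktop height. Back wall's inner face at y = +55 mm, side walls' at x = -75 and +75 mm, open side at y = -55 mm. Foot tabs, 6 mm high, reach 19 mm outside the side walls. Left of the nuts, open towards them, turned up to 0.35 rad
- nut_large: plain steel hexagon nut lying flat, 30 mm across flats, 35 mm across corners, 16 mm high, with a 19 mm hole, about 60 g; its origin is the centre of its underside, z up along the hole; x points square out of one of its six flats. Slides on the worktop when pushed. It may lie in any of three lanes side by side
- nut_medium: plain steel hexagon nut lying flat, 24 mm across flats, 28 mm across corners, 13 mm high, with a 15 mm hole, about 35 g; its origin is the centre of its underside, z up along the hole; x points square out of one of its six flats. Slides on the worktop when pushed. It may lie in any of three lanes side by side
- nut_small: plain steel hexagon nut lying flat, 19 mm across flats, 22 mm across corners, 10 mm high, with a 12 mm hole, about 20 g; its origin is the centre of its underside, z up along the hole; x points square out of one of its six flats. Slides on the worktop when pushed. It may lie in any of three lanes side by side
- weight_100: silvery calibration weight, upright cylinder with a knob, 23 mm diameter, 39 mm high; origin at the centre of its underside, z up. Stands loose to the right of the nuts; leave it alone
- insert_a: serrated steel jaw insert, a block 22 x 60 x 11 mm (x, y, z) lying flat and loose to the right of the nuts and nearer the robot; origin at the centre of its underside; leave it alone
- insert_b: another serrated steel jaw insert, 22 x 60 x 11 mm (x, y, z), lying loose beyond the nuts as seen from the robot; origin at the centre of its underside; leave it alone
- hex_key_6: dark L-shaped hex key lying flat, 33 x 88 x 7 mm (x, y, z), loose, on the robot's side of the nuts; origin at the centre of its underside; leave it alone

How it is judged:
By the outcome, as a careful person would: the job done as asked, in the order asked, and still so for the second after the job is handed in, with the robot touching nothing.
It also fails if it takes over 64 s, if anything falls off the work surface, if the arm or the gripper's body presses on something with over 40 N, if the wrist force passes 120 N, or if a joint passes its speed limit or range.

## Working session

There is one attempt and no reset: what is moved stays moved. The work goes in short steps, Python scripts to look and compute and a shell command to move; the robot and the scene stay as the last step left them, time stands still between calls to the robot, and variables do not carry over. Pictures are saved under pics/ and viewed, at most 10 in all, crops included, and the job is handed in when it is done.

```bash
mkdir -p pics; cat > h.py <<'E'
import numpy as np, cv2
from plant import status, eyes, sign_off
def cam(n):
    p=eyes.camera_params(n); f=240/np.tan(np.radians(p['fov_y'])/2)
    K=np.array([[f,0,p['cx']],[0,f,p['cy']],[0,0,1]]); R=cv2.Rodrigues(np.array(p['rvec'],float))[0]
    return K,R,np.array(p['tvec'],float).ravel(),p
def ray(n,uv,z):
    K,R,t,p=cam(n); uv=np.atleast_2d(uv).astype(float)
    d=(R.T@np.linalg.inv(K)@np.c_[uv,np.ones(len(uv))].T).T; c=-R.T@t
    return c+d*((z-c[2])/d[:,2])[:,None]
def proj(n,P):
    K,R,t,p=cam(n); q=(K@(R@np.atleast_2d(P).T+t[:,None])).T; return q[:,:2]/q[:,2:]
def shot(n,name):
    im,d=eyes.read_camera(n); cv2.imwrite('pics/'+name,im[:,:,::-1]); return im,d
E
python3 - <<'E'
from h import *
for n in('top','side'):
    im,d=shot(n,n+'0.png'); np.savez(n+'0.npz',im=im,d=d); print(cam(n)[3])
s=status.get_obs(); print(s['clock'],s['ee_pos'],s['orientation'],s['width'])
E
```

```text
{'fov_y': 51.5711416253983, 'cx': 315.2976416200588, 'cy': 226.2332352831479, 'rvec': array([ 2.18104135, -2.15823323,  0.10514981]), 'tvec': array([0.04785903, 0.52302476, 0.82668254])}
{'fov_y': 45.01309431505768, 'cx': 314.2468398391835, 'cy': 239.55628845081625, 'rvec': array([ 2.22174068, -0.39149893,  0.20403446]), 'tvec': array([-0.48233674,  0.15759806,  0.82696475])}
0.1 [0.23559309 0.57840673 0.23053348] [-3.14015730e+00  8.23356146e-05  2.75492140e+00] 1.0018290678140875
```

View pics/top0.png

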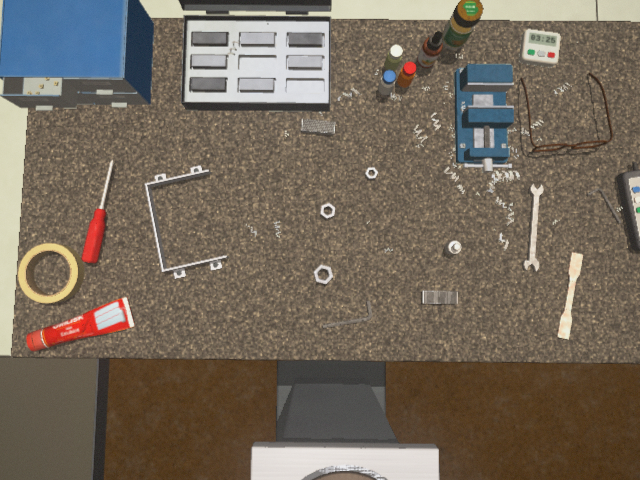

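View pics/side0.png

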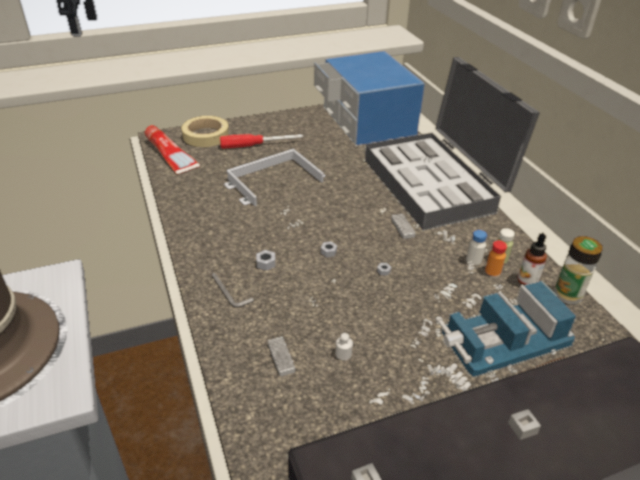

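The top view shows the nuts at (372,173), (328,211) and (323,275). The frame corners are at about (147,184) and (163,270), and its open ends at (209,171) and (227,258). The weight is at (454,247), and the inserts are at (440,297) and (318,126). In the side view the hex key is at about (235,290).

```bash
python3 - <<'E'
from h import *
im=np.load('top0.npz')['im']; K,R,t,p=cam('top')
print('campos',-R.T@t)
for nm,uv,h in(('S',(372,173),.010),('M',(328,211),.013),('L',(323,275),.016)):
    x,y=uv; c=im[y-16:y+17,x-16:x+17]
    g=cv2.cvtColor(c,cv2.COLOR_RGB2GRAY); m=(g>150).astype(np.uint8)
    n,l,s,ce=cv2.connectedComponentsWithStats(m); k=1+np.argmax(s[1:,4])
    cn=cv2.findContours((l==k).astype(np.uint8),cv2.RETR_EXTERNAL,cv2.CHAIN_APPROX_NONE)[0][0]
    (u,v),r=cv2.minEnclosingCircle(cn); P=ray('top',(u+x-16,v+y-16),h)[0]
    e=ray('top',(u+r+x-16,v+y-16),h)[0]
    print(nm,P.round(4),'diam mm',2e3*np.linalg.norm(e-P), 'side px',proj('side',P).round())
F=ray('top',[(209,171),(147,184),(163,270),(227,258)],.022);print('frame',F.round(3), np.linalg.norm(np.diff(F,axis=0),axis=1))
print('ins b,a,weight',ray('top',[(318,126),(440,297)],.011).round(3),ray('top',(454,247),.035).round(3))
K_=ray('side',[(215,276),(236,304),(252,300)],.004);print('key',K_.round(3),proj('top',K_).round())
print('toolbox, tray',ray('top',[(152,98),(185,108),(329,109)],.0).round(3))
# enlarge
c=cv2.resize(im[110:320,130:480],None,fx=2.2,fy=2.2,interpolation=cv2.INTER_CUBIC);cv2.imwrite('pics/crop.png',c[:,:,::-1])
E
```

```text
campos [0.43828771 0.05113581 0.87437887]
S [ 0.6209 -0.0442  0.01  ] diam mm 21.642820675226503 side px [[384. 267.]]
M [0.5522 0.0331 0.013 ] diam mm 26.633741826919234 side px [[328. 247.]]
L [0.4411 0.0375 0.016 ] diam mm 35.910919081741966 side px [[265. 258.]]
frame [[0.618 0.24  0.022]
 [0.594 0.347 0.022]
 [0.445 0.313 0.022]
 [0.467 0.204 0.022]] [0.10984463 0.15253237 0.11102345]
ins b,a,weight [[ 0.704  0.05   0.011]
 [ 0.404 -0.163  0.011]] [[ 0.489 -0.181  0.035]]
key [[ 0.354  0.035  0.004]
 [ 0.37  -0.039  0.004]
 [ 0.396 -0.039  0.004]] [[325. 325.]
 [368. 316.]
 [368. 301.]]
toolbox, tray [[0.756 0.352 0.   ]
 [0.738 0.292 0.   ]
 [0.739 0.031 0.   ]]
```

View pics/crop.png

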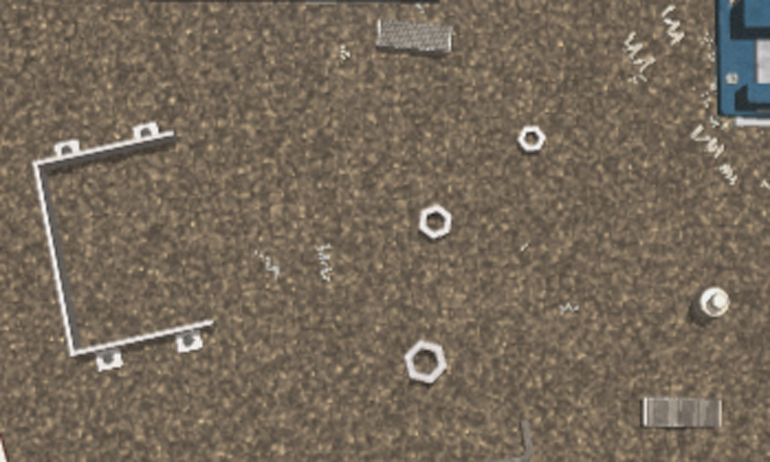

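The nut diameters and frame sizes agree with the given ones. My plan is to use the fingers almost shut as a bar about 39 mm wide, with its face across the push direction. I'll push small first, then medium, then large in two legs.

```bash
cat >> h.py <<'E'
C=np.array([.531,.276]); Lx=np.array([.978,.21]); D=np.array([-.21,.978])   # frame centre, its lateral and depth axes
def W(l,d): return C+l*Lx+d*D
def F(p): return np.array([(np.array(p)[:2]-C)@Lx,(np.array(p)[:2]-C)@D])
def go(p,z,yaw=None):
    s=status.get_obs(); y=s['orientation'][2]; e=s['ee_pos']; w=np.array([p[0],p[1],z])-e
    tx=np.array([np.cos(y),np.sin(y),0]); ty=np.array([np.sin(y),-np.cos(y),0])
    print('tool cm',(100*np.array([w@tx,w@ty,-w[2]])).round(2),'turn',None if yaw is None else round((y-yaw+np.pi)%(2*np.pi)-np.pi,3),'at',e.round(4),'yaw',round(y,3),'t',s['clock'])
E
python3 -m handwheel '[[[0,0,0,0.115],[0,0,0,0.115],[0,0,0,0.115],[0,0,0,0.115],[0,0,0,0.115],[0,0,0,0.115],[0,0,0,0.115],[0,0,0,0.115],[0,0,0,0.107],[0,0,0,0]]]' 0.88 20
python3 - <<'E'
from h import *
u=np.array([-.156,.988]); S=np.array([.621,-.044]); go(S-.045*u,.08,1.728); print(status.get_obs()['q'])
E
```

```text
clock: 0.93
ee_pos: [0.2356, 0.5786, 0.2308]
orientation: [-3.141, 0.001, 1.723]
wrist_force: [0.1, 0.5, 0.6]
width: 0.124
grasp_force: 0.0
tool cm [-71.89  28.66  15.08] turn -0.005 at [0.2356 0.5786 0.2308] yaw 1.723 t 0.9333
[-1.4051055   0.41232754  0.19796382  1.6080491  -0.08700413  1.13083353
 -1.03373917]
```

```bash
python3 -m handwheel '[[[-3,1.2,0.2,0],[-3,1.2,0.2,0],[-3,1.2,0.2,0],[-3,1.2,0.2,0],[-3,1.2,0.2,0],[-3,1.2,0.2,0],[-3,1.2,0.2,0],[-3,1.2,0.2,0],[-3,1.2,0.2,0],[-3,1.2,0.2,0],[-3,1.2,0.2,0],[-3,1.2,0.2,0]]]'
python3 -m handwheel '[[[-3,1.2,1,0],[-3,1.2,1,0],[-3,1.2,1,0],[-3,1.2,1,0],[-3,1.2,1,0],[-3,1.2,1,0],[-3,1.2,1,0],[-3,1.2,1,0],[-3,1.2,1,0],[-3,1.2,1,0],[-3,1.2,1,0],[0,0,0,0]]]'
python3 - <<'E'
from h import *
u=np.array([-.156,.988]); S=np.array([.621,-.044]); go(S-.045*u,.004,1.728); print(status.get_obs()['q'])
E
```

```text
clock: 1.93
ee_pos: [0.4347, 0.2442, 0.2072]
orientation: [-3.142, 0.0, 1.732]
wrist_force: [0.4, 0.2, -0.8]
width: 0.122
grasp_force: 0.0
clock: 2.93
ee_pos: [0.6171, -0.0671, 0.0954]
orientation: [-3.14, 0.004, 1.725]
wrist_force: [-0.2, -0.8, 0.7]
width: 0.118
grasp_force: 0.0
tool cm [-2.28  0.75  9.14] turn -0.003 at [ 0.6171 -0.0671  0.0954] yaw 1.725 t 2.9333
[-0.26739581  0.57119707  0.41603916  1.75926991 -0.28358952  0.87144768
  0.42807601]
```

```bash
python3 -m handwheel '[[[-1.1,0.4,0,0],[-1.2,0.35,0,0],[0,0,2,0],[0,0,2,0],[0,0,2,0],[0,0,1.5,0],[0,0,0.8,0],[0,0,0.5,0],[0,0,0.3,0],[0,0,0,0],[0,0,0,0]]]'
python3 - <<'E'
from h import *
u=np.array([-.156,.988]); S=np.array([.621,-.044]); go(S-.045*u,.004,1.728)
im,d=shot('top','t1.png'); cv2.imwrite('pics/t1c.png',cv2.resize(im[100:330,130:480],None,fx=2.2,fy=2.2)[:,:,::-1])
E
```

```text
clock: 3.85
ee_pos: [0.6279, -0.0811, 0.0071]
orientation: [3.14, 0.0, 1.728]
wrist_force: [0.2, -0.1, -0.3]
width: 0.121
grasp_force: 0.0
tool cm [-0.73 -0.1   0.31] turn 0.0 at [ 0.6279 -0.0811  0.0071] yaw 1.728 t 3.85
```

View pics/t1c.png

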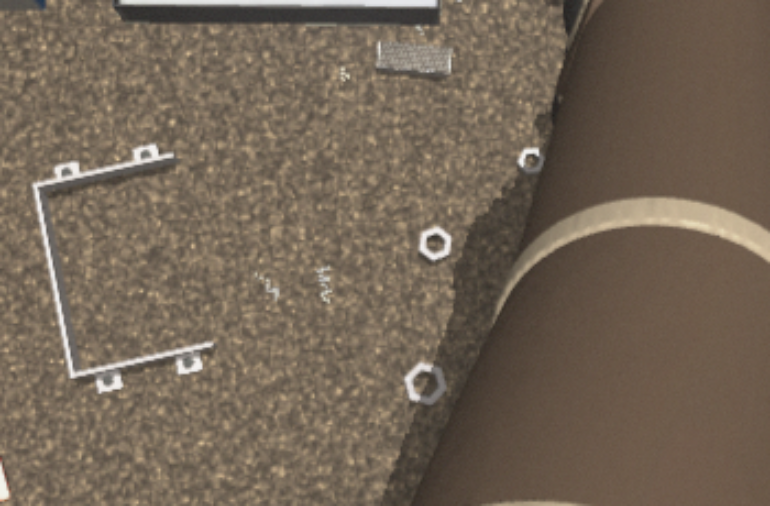

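The nuts are where I measured them: in the crop, small (531,160), medium (435,243) and large (425,383). I'll lower the last 3 mm and push the small nut.

```bash
python3 -m handwheel '[[[0,0,0.3,0],[0.8,0,0,0],[1.2,0,0,0],[1.2,0,0,0],[1.2,0,0,0],[1.2,0,0,0],[1.2,0,0,0],[1.2,0,0,0],[1.2,0,0,0],[1.2,0,0,0],[1.2,0,0,0],[1.2,0,0,0]]]'
python3 - <<'E'
from h import *
u=np.array([-.156,.988]); go(np.array([.566,.304])-.021*u,.004,1.728)
K,R,t,p=cam('side')
im,d=shot('side','s1.png'); cv2.imwrite('pics/s1c.png',cv2.resize(im[120:320,180:430],None,fx=2.4,fy=2.4)[:,:,::-1])
E
```

```text
clock: 4.9
ee_pos: [0.6071, 0.0465, 0.0033]
orientation: [3.142, 0.0, 1.728]
wrist_force: [1.4, -0.4, 0.6]
width: 0.122
grasp_force: 0.1
tool cm [23.97 -0.03 -0.07] turn -0.0 at [0.6071 0.0465 0.0033] yaw 1.728 t 4.9
```

View pics/s1c.png

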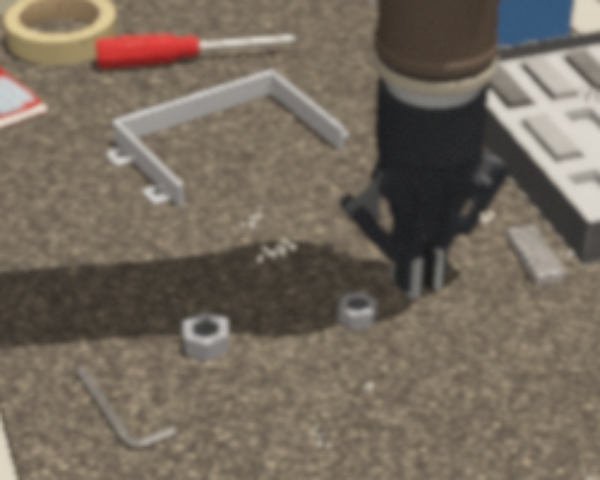

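The fingers stand at about (425,280) in the crop. The small nut is hidden in front of them and is nowhere else, and the other things are untouched. I'll push on.

```bash
python3 -m handwheel '[[[1.2,0,0,0],[1.2,0,0,0],[1.2,0,0,0],[1.2,0,0,0],[1.2,0,0,0],[1.2,0,0,0],[1.2,0,0,0],[1.2,0,0,0],[1.2,0,0,0],[1.2,0,0,0],[1.2,0,0,0],[1.2,0,0,0]]]'
python3 -m handwheel '[[[1.2,0,0,0],[1.2,0,0,0],[1.2,0,0,0],[1.2,0,0,0],[1.2,0,0,0],[0.9,0,0,0],[0.6,0,0,0],[0.4,0,0,0],[0.2,0,0,0],[0,0,0,0],[0,0,0,0]]]'
python3 - <<'E'
from h import *
u=np.array([-.156,.988]); go(np.array([.566,.304])-.021*u,.004,1.728);print(F(status.get_obs()['ee_pos']))
im,d=shot('top','t2.png'); cv2.imwrite('pics/t2c.png',cv2.resize(im[100:330,130:480],None,fx=2.2,fy=2.2)[:,:,::-1])
E
```

```text
clock: 5.95
ee_pos: [0.5845, 0.1888, 0.0033]
orientation: [3.142, -0.0, 1.728]
wrist_force: [0.0, 0.1, 0.7]
width: 0.119
grasp_force: 0.1
clock: 6.87
ee_pos: [0.5723, 0.267, 0.0033]
orientation: [3.142, 0.0, 1.727]
wrist_force: [0.1, 0.0, 0.2]
width: 0.12
grasp_force: 0.0
tool cm [ 1.65 -0.04 -0.07] turn -0.001 at [0.5723 0.267  0.0033] yaw 1.727 t 6.8667
[ 0.03846321 -0.01743948]
```

View pics/t2c.png

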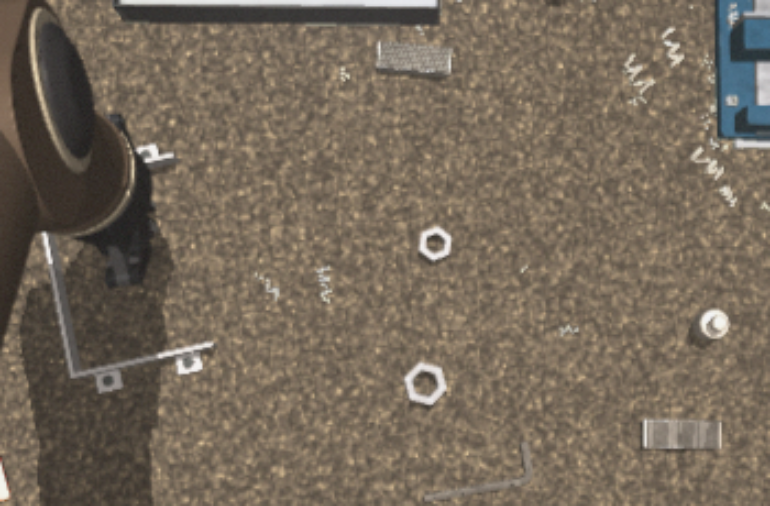

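The small nut hasn't been left behind anywhere, so it is in front of the fingers. I'll push it a little deeper, back off, lift and travel to a point behind the medium nut.

```bash
python3 -m handwheel '[[[0.6,0,0,0],[0.6,0,0,0],[0.3,0,0,0],[0,0,0,0],[-0.8,0,0,0],[-1.5,0,0,0],[-1,0,-2,0],[0,0,-3,0],[0,0,-2.5,0.045],[0,0,0,0]]]'
python3 - <<'E'
from h import *
u=np.array([-.112,.994]); go(np.array([.5522,.0331])-.045*u,.075,1.683)
E
```

```text
clock: 7.75
ee_pos: [0.5784, 0.2479, 0.0833]
orientation: [3.135, -0.002, 1.677]
wrist_force: [1.0, 0.5, 0.4]
width: 0.118
grasp_force: 0.0
tool cm [-25.58  -4.86   0.83] turn -0.006 at [0.5784 0.2479 0.0833] yaw 1.677 t 7.75
```

```bash
python3 -m handwheel '[[[-2,-0.4,0,0],[-3,-0.55,0,0],[-3,-0.55,0,0],[-3,-0.55,0,0],[-3,-0.55,0,0],[-3,-0.55,0,0],[-3,-0.55,0,0],[-3,-0.55,0,0],[-2,-0.55,0,0],[-0.6,0,0,0],[0,0,0,0],[0,0,0,0]]]'
python3 - <<'E'
from h import *
u=np.array([-.112,.994]); go(np.array([.5522,.0331])-.045*u,.004,1.683)
im,d=shot('top','t3.png'); cv2.imwrite('pics/t3c.png',cv2.resize(im[100:330,130:480],None,fx=2.2,fy=2.2)[:,:,::-1])
E
```

```text
clock: 8.75
ee_pos: [0.5557, -0.0101, 0.0782]
orientation: [3.142, -0.0, 1.682]
wrist_force: [0.0, -0.5, 0.5]
width: 0.122
grasp_force: 0.0
tool cm [-0.17  0.13  7.42] turn -0.001 at [ 0.5557 -0.0101  0.0782] yaw 1.682 t 8.75
```

View pics/t3c.png

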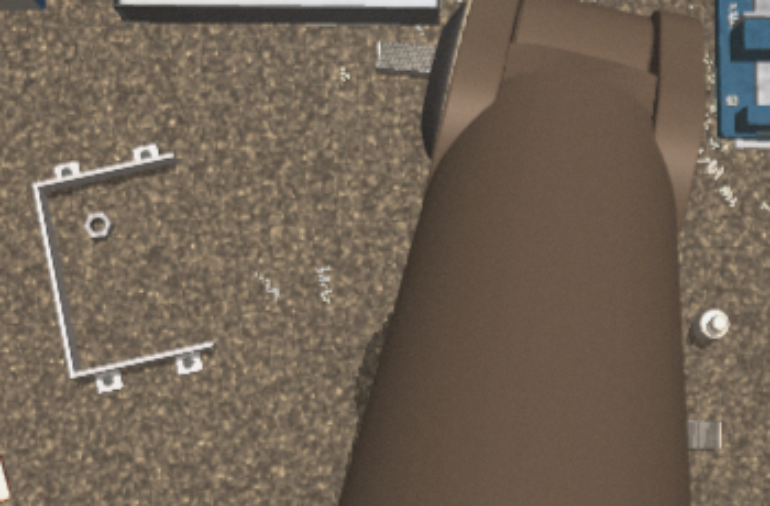

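The small nut lies well inside the frame at (97,225) in the crop. Now I'll lower behind the medium nut and push it.

```bash
python3 -m handwheel '[[[0,0.1,2,0],[0,0,2,0],[0,0,1.5,0],[0,0,1,0],[0,0,0.6,0],[0,0,0.3,0],[0,0,0,0],[0.6,0,0,0],[1,0,0,0],[1,0,0,0],[1.2,0,0,0],[1.2,0,0,0]]]'
python3 -m handwheel '[[[1.2,0,0,0],[1.2,0,0,0],[1.2,0,0,0],[1.2,0,0,0],[1.2,0,0,0],[1.2,0,0,0],[1.2,0,0,0],[1.2,0,0,0],[1.2,0,0,0],[1.2,0,0,0],[1.2,0,0,0],[1.2,0,0,0]]]'
python3 - <<'E'
from h import *
u=np.array([-.112,.994]); go(np.array([.523,.290])-.024*u,.004,1.683)
E
```

```text
clock: 9.8
ee_pos: [0.5512, 0.0417, 0.0046]
orientation: [3.141, -0.001, 1.684]
wrist_force: [0.8, -0.8, 0.2]
width: 0.116
grasp_force: 0.1
clock: 10.8
ee_pos: [0.5349, 0.1841, 0.0043]
orientation: [-3.142, -0.0, 1.683]
wrist_force: [-0.5, -0.6, -0.0]
width: 0.121
grasp_force: 0.1
tool cm [ 8.25 -0.    0.03] turn -0.0 at [0.5349 0.1841 0.0043] yaw 1.683 t 10.8
```

```bash
python3 -m handwheel '[[[1.2,0,0,0],[1.2,0,0,0],[1.2,0,0,0],[1.2,0,0,0],[1.2,0,0,0],[0.8,0,0,0],[0.5,0,0,0],[0.3,0,0,0],[0,0,0,0],[-0.8,0,0,0],[-1.5,0,0,0],[-1,0,-2,0]]]'
python3 -m handwheel '[[[0,0,-3,0.114],[0,0,-2.5,0.114],[0,0,0,0.114],[0,0,0,0.114],[0,0,0,0.113],[0,0,0,0],[0,0,0,0]]]'
python3 - <<'E'
from h import *
u=np.array([.441,.898]); go(np.array([.4411,.0375])-.05*u,.078,1.114)
E
```

```text
clock: 11.8
ee_pos: [0.5285, 0.2217, 0.0217]
orientation: [-3.137, 0.003, 1.681]
wrist_force: [-1.5, 0.4, 1.0]
width: 0.119
grasp_force: 0.0
clock: 12.38
ee_pos: [0.5305, 0.2238, 0.0793]
orientation: [3.141, 0.001, 1.115]
wrist_force: [0.4, -0.3, 0.1]
width: 0.118
grasp_force: 0.0
tool cm [-25.66   0.16   0.13] turn 0.001 at [0.5305 0.2238 0.0793] yaw 1.115 t 12.3833
```

```bash
python3 -m handwheel '[[[-2,0,0,0],[-3,0,0,0],[-3,0,0,0],[-3,0,0,0],[-3,0,0,0],[-3,0,0,0],[-3,0,0,0],[-3,0,0,0],[-2,0.15,0,0],[-0.6,0,0,0],[0,0,0,0],[0,0,0,0]]]'
python3 - <<'E'
from h import *
u=np.array([.441,.898]); go(np.array([.4411,.0375])-.05*u,.004,1.114)
im,d=shot('top','t4.png'); cv2.imwrite('pics/t4c.png',cv2.resize(im[100:330,130:480],None,fx=2.2,fy=2.2)[:,:,::-1])
E
```

```text
clock: 13.38
ee_pos: [0.4191, -0.0047, 0.0794]
orientation: [3.141, -0.001, 1.115]
wrist_force: [-0.2, 0.2, -0.6]
width: 0.117
grasp_force: 0.0
tool cm [-0.25  0.11  7.54] turn 0.001 at [ 0.4191 -0.0047  0.0794] yaw 1.115 t 13.3833
```

View pics/t4c.png

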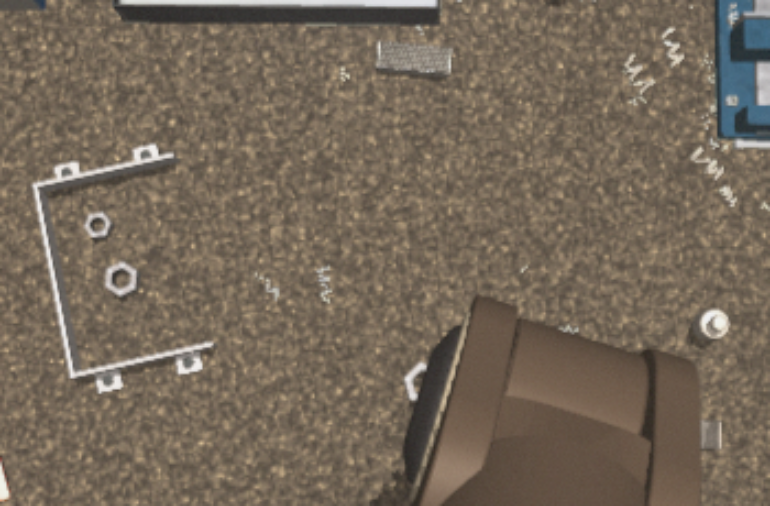

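The medium nut is also inside, at (121,279) in the crop. Now the first leg for the large nut.

```bash
python3 -m handwheel '[[[0,0.1,2,0],[0,0,2,0],[0,0,1.5,0],[0,0,1,0],[0,0,0.7,0],[0,0,0.3,0],[0,0,0,0],[0.6,0,0,0],[1,0,0,0],[1,0,0,0],[1.2,0,0,0],[1.2,0,0,0]]]'
python3 -m handwheel '[[[1.2,0,0,0],[1.2,0,0,0],[1.2,0,0,0],[1.2,0,0,0],[1.2,0,0,0],[1.2,0,0,0],[1.2,0,0,0],[1.2,0,0,0],[1.2,0,0,0],[0.8,0,0,0],[0.4,0,0,0],[0,0,0,0]]]'
python3 - <<'E'
from h import *
u=np.array([.441,.898]); go(np.array([.511,.180])-.027*u,.004,1.114)
E
```

```text
clock: 14.43
ee_pos: [0.4425, 0.0414, 0.0046]
orientation: [3.141, -0.001, 1.115]
wrist_force: [0.7, -0.3, 0.3]
width: 0.117
grasp_force: 0.3
clock: 15.43
ee_pos: [0.495, 0.1484, 0.0042]
orientation: [3.141, -0.0, 1.115]
wrist_force: [-0.0, -0.0, 0.4]
width: 0.122
grasp_force: 0.0
tool cm [0.84 0.04 0.02] turn 0.001 at [0.495  0.1484 0.0042] yaw 1.115 t 15.4333
```

```bash
python3 -m handwheel '[[[0.5,0,0,0],[0.3,0,0,0],[0,0,0,0],[-0.8,0,0,0],[-2,0,0,0],[-2,0,-2,-0.11],[-2,0,-2,-0.11],[-2,0,-2,-0.11],[-2,0,-1.4,-0.11],[-1,0,0,-0.11],[0,0,0,-0.117],[0,0,0,0]]]'
python3 - <<'E'
from h import *
im,d=shot('top','t5.png'); cv2.imwrite('pics/t5c.png',cv2.resize(im[100:330,130:480],None,fx=2.2,fy=2.2)[:,:,::-1])
go(W(-.04,-.09)-.05*D,.078,1.782)
g=cv2.cvtColor(im,cv2.COLOR_RGB2GRAY)
x,y=proj('top',[*W(-.04,-.09),.016])[0].astype(int); print(x,y)
m=(g[y-22:y+23,x-22:x+23]>140).astype(np.uint8)
n,l,s,ce=cv2.connectedComponentsWithStats(m);
for k in range(1,n):
    if s[k,4]>40: P=ray('top',(s[k,0]+s[k,2]/2-.5+x-22,s[k,1]+s[k,3]/2-.5+y-22),.016)[0]; print(s[k],P.round(4),F(P).round(4))
E
```

```text
clock: 16.43
ee_pos: [0.4624, 0.0419, 0.0788]
orientation: [3.141, -0.001, 1.783]
wrist_force: [-0.1, 0.8, 0.0]
width: 0.122
grasp_force: 0.0
tool cm [7.42 7.57 0.05] turn -0.005 at [0.4624 0.0425 0.0785] yaw 1.777 t 16.4833
242 232
[ 13  14  24  21 207] [0.5087 0.176  0.016 ] [-0.0428 -0.0931]
```

View pics/t5c.png

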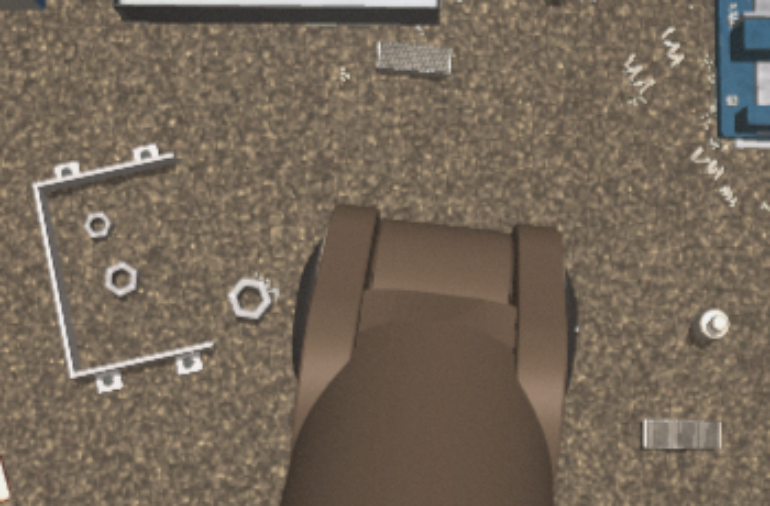

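The large nut is at (249,299) in the crop, just outside the opening and in line with it (l about -0.042). I'll line up behind it, lower, and push it straight in.

```bash
python3 -m handwheel '[[[0.5,2.5,0,0],[1,2.5,0,0],[2.2,2.6,0,0],[2.5,0,0,0],[0,0,2,0],[0,0,2,0],[0,0,1.5,0],[0,0,1,0],[0,0,0.7,0],[0,0,0.3,0],[0,0,0,0],[0,0,0,0]]]'
python3 - <<'E'
from h import *
go(W(-.041,-.022),.004,1.782); print(F(status.get_obs()['ee_pos']))
E
```

```text
clock: 17.48
ee_pos: [0.5245, 0.1198, 0.0037]
orientation: [3.141, -0.0, 1.78]
wrist_force: [-0.2, 0.9, -0.3]
width: 0.125
grasp_force: 0.0
tool cm [12.93 -0.22 -0.03] turn -0.002 at [0.5245 0.1198 0.0037] yaw 1.78 t 17.4833
[-0.03914448 -0.15140314]
```

```bash
python3 -m handwheel '[[[0.5,-0.2,0,0],[1,0,0,0],[1.2,0,0,0],[1.2,0,0,0],[1.2,0,0,0],[1.2,0,0,0],[1.2,0,0,0],[1.2,0,0,0],[1.2,0,0,0],[1.2,0,0,0],[0.8,0,0,0],[0.5,0,0,0]]]'
python3 -m handwheel '[[[0.3,0,0,0],[0.2,0,0,0],[0,0,0,0],[0,0,0,0],[-0.8,0,0,0],[-2,0,0,0],[-2,0,-1,0],[-2,0,-3,0],[-3,0,-3,0],[-3,0,-1,0],[-3,0,0,0],[0,0,0,0]]]'
python3 - <<'E'
from h import *
im,d=shot('top','t6.png'); cv2.imwrite('pics/t6c.png',cv2.resize(im[100:330,130:480],None,fx=2.2,fy=2.2)[:,:,::-1])
E
```

```text
clock: 18.48
ee_pos: [0.4959, 0.2424, 0.0032]
orientation: [-3.142, -0.0, 1.782]
wrist_force: [0.6, -0.2, 0.5]
width: 0.117
grasp_force: 0.2
clock: 19.48
ee_pos: [0.5299, 0.0836, 0.0845]
orientation: [3.138, 0.003, 1.772]
wrist_force: [-0.4, -0.5, -0.3]
width: 0.121
grasp_force: 0.0
```

View pics/t6c.png

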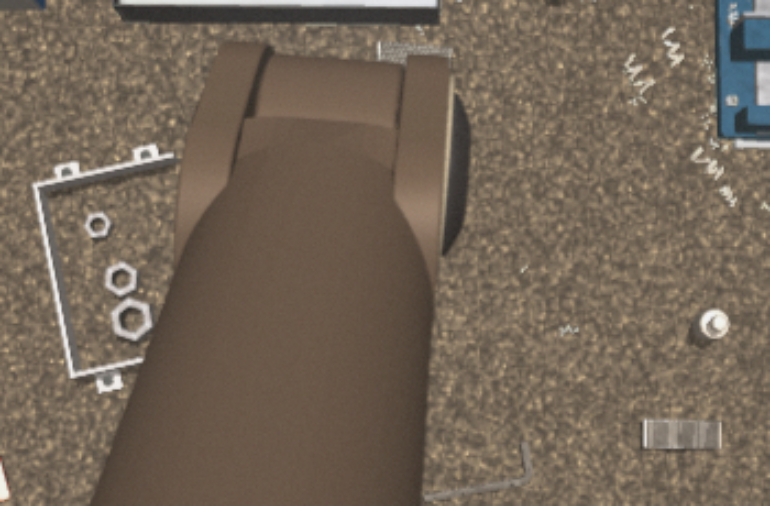

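All three nuts lie flat inside the frame, at (97,225), (121,279) and (131,320) in the crop. The opening line there is at x of about 180–210. The weight, insert a, the key and the visible part of insert b are where they were, and the arm is clear.

```bash
python3 -m handwheel '[[[0,0,-2,0],[0,0,-1,0],[0,0,0,0],[0,0,0,0],[0,0,0,0]]]'; python3 -c "
from plant import sign_off
print(sign_off())"
```

```text
clock: 19.95
ee_pos: [0.5277, 0.0922, 0.1122]
orientation: [-3.141, -0.0, 1.782]
wrist_force: [-0.4, -1.0, -0.4]
width: 0.123
grasp_force: 0.0
the job is handed in; nothing more can be done
None
```

I pushed all three nuts along the worktop into the catch frame, where the last picture shows them flat and fully inside, and handed the job in at about 20 s with the weight, inserts and hex key left alone.

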